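# Set the gauge stop of a bench riveting press with its knurled wheel

### The arm

A 6-joint arm with a two-finger parallel gripper is mounted at the origin on the work surface. World frame = base frame: x ahead of the robot, y to its left, z up, the work surface at z = 0. Lengths are in m, angles in rad, forces in N, time in s.
With the tool pointing down it reaches from about 0.3 to 0.775 m from the base axis. Payload 14.6 kg.
Tool frame: the origin (TCP) lies midway between the tips of the shut fingers; the grasp point (between the pads) lies r.grip_point_offset behind it (r.grip_point_offset is the distance from the TCP to the grasp point, in m); y points along the fingers, z is the direction in which the jaws open and shut, and the axes are right-handed (so a half turn about y gives the same grasp; the last joint's range is limited). The gripper opens to 85 mm and grips with 20 to 120 N. Pads are 22 mm wide; open, the fingers measure 114 mm over their backs; the gripper's body (76 mm by 85 mm) begins 54 mm behind the grasp point. The pads swing forward as they close: fully open they stand 13 mm farther back than shut.
Start: joints at [-1.254, 0.3, 1.521, -0, 1.321, -0.067], TCP at [0.206, -0.51, 0.231] pointing down, gripper open.
Joint ranges: [-3.03, 3.03], [-0.79, 2.21], [0.23, 2.52], [-1.04, 4.18], [0, 3.07], [-2.55, 2.55]. Speed limits (rad/s): [2.22, 2.22, 2.57, 3.14, 3.14, 3.14].

### API

Orientations are given as [roll, pitch, yaw] about the fixed x, y, z axes, in that order (R = Rz(yaw) Ry(pitch) Rx(roll)).
In Python, from station import r gives the robot as it stands.
- The arm moves only by the shell command python3 -m jog 'ROWS' [OPENING] [FORCE]. ROWS is JSON, a list of rows, each a list of 6 numbers: the shift along the tool's x, y, z in mm, then the turn, a rotation vector about the tool's x, y, z in rad. A call has 1 to 10 rows; each row shifts and turns the commanded pose from where the row before left it, along the tool's axes as they then stand; what a row does not reach is not made up. A row lasts 1/10 s, in which the tool goes at most 50 mm and 8.59 degrees, less where a joint would pass 70% of its speed; a pose out of reach is approached as far as the arm can. A call is refused whole if a number of a shift passes 50 or a number of a turn 0.15, either way. A call with a gripper value outside its range is refused whole. OPENING is the closure, from -1 (fully open) to 1 (shut), set as the call begins (- or left out, the last holds). The fingers move at their own pace and stop on an object; FORCE is the grip in N (left out, the last holds). Time passes only in rows, so rows that do not move let the fingers close. It gives the time, the measured TCP pose, the force and the opening at its end, in the units of the state.
- r.state(): the state, without advancing time (a new reading comes with each control period).
- r.capture(name): name is "side" or "top"; returns the picture (480x640x3 uint8, red, green, blue); there is no depth.
- r.camera_model(name): a dict with "mtx" (3x3 intrinsics, pixels), "R" (3x3) and "t" (3): a world point X has camera coordinates R X + t. Camera axes: x right, y down, z forward; pixel columns grow to the right and rows downward; lengths in m; the calibration is good to about 2 mm. A picture is of the moment at which its call begins. camera_model takes no time and is no camera call.
- r.sign_off(): hands the job in, once; it reports no verdict.
The state is a dict: "time": time; "joint_positions": joint angles; "joint_velocities": joint speeds; "joint_torque": joint torques, N m; "eef_pos": TCP position; "ee_rot": TCP orientation; "contact_force": force on the tool from outside, world axes, zero at the start; "torque": the same for the moment, N m; "gripper_width": finger opening in m.
Only numpy, scipy, OpenCV 4.12 (cv2) and the standard library are available. Lean on these libraries where they do the work, as an engineer would, in place of code of your own. Each camera call takes 0.05 s, during which the arm holds its last target. There are 200 camera calls.

### The job

Set the gauge stop of the green bench riveting press: with a fingertip laid on top of the knurled steel wheel, and without leaning hard on it, roll the wheel towards the press's own copper snap, stroke after stroke, until the stop has closed on the snap so far that its yellow pointer stands at the red mark on the gauge rail, then take the hand clear. Move the stop by the wheel alone: do not push the stop or shift the red mark, and leave the mallet, loose snaps, dolly, rivets, tin and hanging tray where they are; nothing is to be lifted or carried.

Things in the scene. Friction and masses are not known exactly. Their poses are not given: they have to be found in the camera images.
- press: Green bench riveting press, bolted down; place and yaw vary. Origin on the work surface below the middle of the knurled wheel. +y runs from the wheel to the copper snap (closing direction), +x along the wheel's axle (away from the robot at yaw 0), z up. Bed 190 mm (x) x 470 mm (y -70 to 400) x 30 mm high; column at y 300 to 390, 275 mm high.
- head_top (a point): Middle of the green head that holds the wheel, level with its flat top, 91 mm above the work surface. The head is two cheeks, one either side of the wheel, each 34 mm wide (16 to 50 mm from the middle along press x) and 100 mm long (press y), with screw heads 3 mm proud.
- lower_snap (a point): Middle of the top of the fixed copper lower snap, 98 mm up, 190 mm from the wheel along press +y, on a post 52 mm across. Over it is the press's overarm: from the column to 164 mm from the wheel along y, 70 mm wide, between 150 mm (upper snap) and 350 mm (top of the air cylinder) above the work surface.
- rail_mid (a point): Middle of the top of the aluminium gauge rail with black graduations: 105 mm long along press y, 18 mm wide, top 86 mm above the work surface. It carries the red mark.
- wheel: Knurled steel wheel, 80 mm diameter over 30 ribs (2 mm high), 24 mm wide; origin at its middle on the level axle (press x), 72 mm up, so the rim's top is 112 mm up. Stays where left; needs about 2 N along the rim. Rim top pushed towards the copper snap (press +y) closes the stop 9 mm per radian (0.225 mm per mm of rim); the other way opens it. Range 6 rad. Pose turns with it.
- edge_stop: Sliding gauge stop: upright steel crosshead 110 (press x) x 16 x 69 mm, from 39 to 108 mm above the work surface, brass strip towards the copper snap, on two 12 mm rods out of the head. Origin in its middle. Geared to the wheel, slides along press y up to 54 mm; starts run back, 77 to 85 mm from the wheel's middle. Not to be touched.
- pointer_tip (a point): Tip of the flat yellow pointer on the stop, on the pointer's top face, 95 mm above the work surface, 5 mm above the top of the red mark; it lies above the gauge rail and points along press +x.
- red_mark: Red clip on the gauge rail, 26 mm (press x) x 6 mm (along the rail) x 4 mm; origin at the middle of its top face, 90 mm up; axes as the press's. Its place on the rail varies, 97 to 125 mm from the wheel along press y, and shows where the pointer's tip must stand along y. At the start the pointer is 12 to 48 mm short of it, on the wheel's side. Not to be shifted.
- mallet: Mallet lying on the surface: black head 68 mm in diameter and 100 mm long, red wooden handle reaching 250 mm along its own -x. Origin under the head's middle. Leave it alone.
- snap0: Loose copper rivet snap standing upright, 30 mm in diameter, 82 mm high; origin at its foot. Leave it alone.
- snap1: Second loose copper rivet snap, the same as the first. Leave it alone.
- bucking_dolly: Small stepped aluminium bucking dolly, 75 x 50 x 44 mm; origin under its middle. Leave it alone.
- rivet_tin: Round open steel tin of big rivets, 104 mm in diameter, 42 mm high (rivets stand a little out of it); origin under its middle. Leave it alone.
- rivet0: Loose steel rivet standing on its head, 22 mm across the head, 45 mm high; origin at its foot. Leave it alone.
- rivet1: Another loose rivet, the same. Leave it alone.
- tray (a point): Middle of the underside of the hanging steel tray, 200 x 150 x 35 mm high, 170 mm above the work surface, on four thin rods (to 420 mm up) from the yellow swing arm of a grey post at the right edge of the table. It swings easily about that post; leave it alone.

How it is judged:
By the outcome, as a careful person would: the job done as asked, in the order asked, and still so for the second after the job is handed in, with the robot touching nothing.
It also fails if it takes over 58 s, if anything falls off the work surface, if the arm or the gripper's body presses on something with over 40 N, if the wrist force passes 120 N, or if a joint passes its speed limit or range.

## Working session

There is one attempt and no reset: what is moved stays moved. The work goes in short steps, Python scripts to look and compute and a shell command to move; the robot and the scene stay as the last step left them, time stands still between calls to the robot, and variables do not carry over. Pictures are saved under pics/ and viewed, about 8 in all and at most 12, crops included, and the job is handed in when it is done.

```bash
mkdir -p pics; ls; python3 - <<'E'
from station import r
import cv2,numpy as np
for n in("side","top"):
    im=r.capture(n); cv2.imwrite(f"pics/{n}0.png",im[:,:,::-1])
    m=r.camera_model(n); print(n,np.round(m["mtx"],1).tolist(),np.round(m["R"],3).tolist(),np.round(m["t"],3).tolist(), np.round(-m["R"].T@m["t"],3))
s=r.state();print({k:np.round(v,3).tolist() for k,v in s.items()}, r.grip_point_offset)
E
```

```text
pics
side [[577.2, 0.0, 324.8], [0.0, 577.2, 242.3], [0.0, 0.0, 1.0]] [[-0.523, 0.852, 0.021], [0.585, 0.378, -0.718], [-0.619, -0.363, -0.696]] [0.391, -0.193, 1.513] [1.254 0.29  0.906]
top [[555.3, 0.0, 318.3], [0.0, 555.3, 240.4], [0.0, 0.0, 1.0]] [[-0.017, -1.0, -0.01], [-0.998, 0.018, -0.06], [0.06, 0.009, -0.998]] [-0.112, 0.552, 1.165] [ 0.479 -0.132  1.195]
{'time': 0.1, 'joint_positions': [-1.254, 0.3, 1.522, 0.0, 1.321, -0.067], 'joint_velocities': [-0.001, -0.003, -0.003, -0.0, -0.001, -0.002], 'joint_torque': [0.002, -54.437, -36.237, -0.0, 0.003, 0.0], 'eef_pos': [0.206, -0.51, 0.231], 'ee_rot': [-1.572, 0.0, -2.758], 'contact_force': [-0.123, 0.591, 0.61], 'torque': [0.02, -0.009, -0.006], 'gripper_width': 0.085} 0.0187
```

View pics/top0.png

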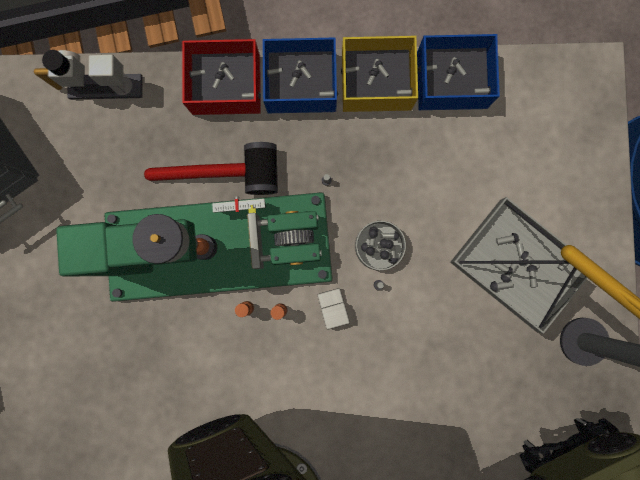

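View pics/side0.png

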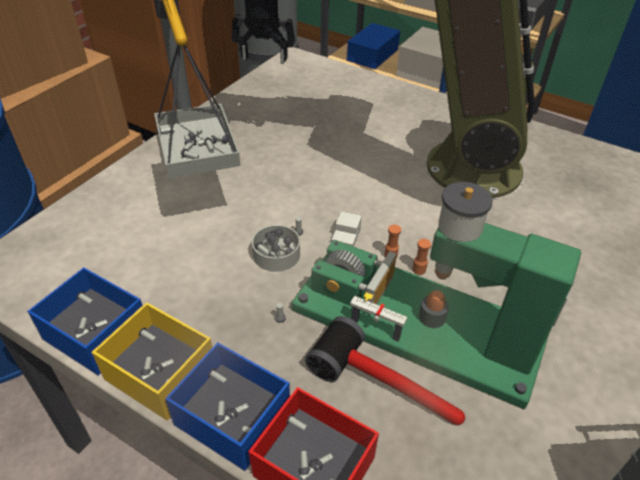

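Top view: wheel at (293,237), red mark at (237,204), yellow pointer at (251,211), tin at (381,246); press +y runs to image left. Side view: pointer at (368,297), mark at (379,310). Now I'll measure these.

```bash
cat > h.py <<'E'
import cv2,numpy as np
from station import r
def ray(n,u,v,z):
    m=r.camera_model(n);R=np.array(m["R"]);c=-R.T@np.array(m["t"])
    d=R.T@np.linalg.inv(m["mtx"])@[u,v,1]; return c+d*(z-c[2])/d[2]
def proj(n,X):
    m=r.camera_model(n);p=np.array(m["mtx"])@(np.array(m["R"])@X+np.array(m["t"]));return p[:2]/p[2]
def blobs(im,lo,hi,box,amin=4):
    x0,y0,x1,y1=box
    h=cv2.cvtColor(im[y0:y1,x0:x1],cv2.COLOR_RGB2HSV_FULL)
    m=cv2.inRange(h,np.array(lo),np.array(hi))
    n,l,s,c=cv2.connectedComponentsWithStats(m)
    return [(c[i]+[x0,y0],s[i].tolist(),np.argwhere(l==i)[:,::-1]+[x0,y0]) for i in range(1,n) if s[i][4]>=amin]
E
python3 - <<'E'
from h import *
t=cv2.imread("pics/top0.png")[:,:,::-1].copy(); s=cv2.imread("pics/side0.png")[:,:,::-1].copy()
for n,im,box in(("top",t,(205,190,340,285)),("side",s,(290,230,420,350))):
  for nm,lo,hi in(("red",(0,150,90),(10,255,255)),("yel",(33,140,110),(50,255,255))):
    for c,st,p in blobs(im,lo,hi,box): print(n,nm,c.round(2),st, ray(n,*c,.09 if nm=="red" else .095).round(4))
# bed / green edges
g=blobs(t,(90,80,30),(130,255,255),(50,180,345,310),500)
for c,st,p in g: 
    hull=cv2.convexHull(p.astype(np.int32));print("green",c,st,hull[:,0].tolist())
for n,u,v,z in(("top",293,237,.112),("top",316,201,.03),("top",325,275,.03),("top",112,217,.03),("top",118,293,.03),):print(u,v,ray(n,u,v,z).round(4))
a=cv2.resize(t[190:290,210:340],None,fx=6,fy=6,interpolation=cv2.INTER_CUBIC); cv2.imwrite("pics/c0.png",a[:,:,::-1])
E
```

```text
top red [236.36 204.73] [30, 9, 4, 13, 33] [0.6198 0.0408 0.09  ]
top yel [251.62 209.6 ] [43, 15, 8, 8, 40] [0.6088 0.0096 0.095 ]
side red [379.77 309.07] [86, 74, 8, 11, 30] [0.6227 0.0394 0.09  ]
side yel [367.66 295.78] [74, 62, 9, 8, 50] [0.6106 0.0074 0.095 ]
green [199.78732469 250.01384697] [7, 13, 275, 108, 16899] [[331, 279], [329, 281], [120, 300], [111, 300], [60, 274], [59, 272], [57, 240], [57, 228], [58, 227], [60, 226], [108, 212], [118, 211], [150, 208], [269, 197], [313, 193], [322, 193], [323, 194], [324, 196], [331, 276]]
293 237 [ 0.5515 -0.073   0.112 ]
316 201 [ 0.6323 -0.1182  0.03  ]
325 275 [ 0.4761 -0.1344  0.03  ]
112 217 [0.6061 0.3137 0.03  ]
118 293 [0.4458 0.3002 0.03  ]
```

View pics/c0.png

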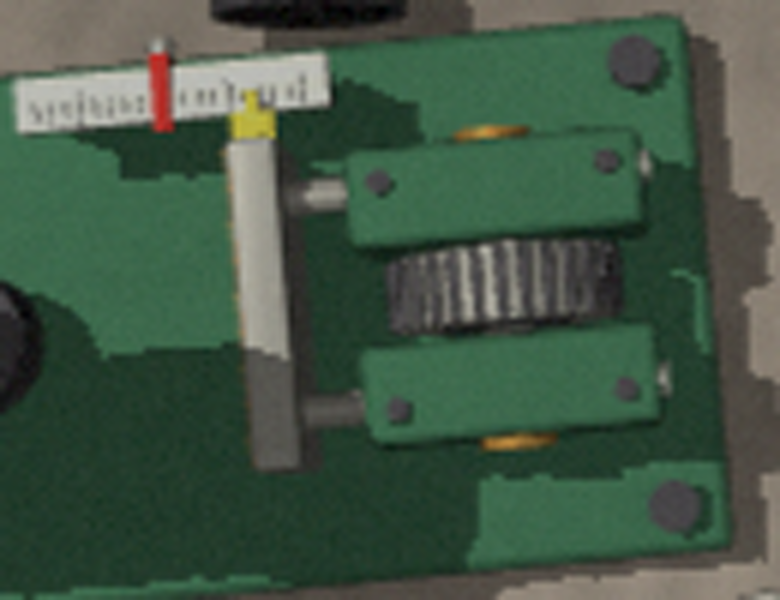

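Crop: red mark spans x about 152–172, and the pointer tip is near (252,95). The stop edge, the cheeks and four screws (378,183), (607,160), (400,410), (627,388) are clear. The gap is about 30 mm.

```bash
cat >> h.py <<'E'
def toframe(P):
    s=r.state(); from scipy.spatial.transform import Rotation as Ro
    R=Ro.from_euler("xyz",s["ee_rot"]).as_matrix(); return 1000*R.T@(np.array(P)-s["eef_pos"])
E
python3 - <<'E'
from h import *
f=lambda x,y,z:ray("top",210+(x+.5)/6-.5,190+(y+.5)/6-.5,z)
S=[f(*p,.094) for p in((378,183),(607,160),(400,410),(627,388))]
print(np.round(S,4)); c=np.mean(S,0);print("head",c.round(4))
d=S[0]-S[1]+S[2]-S[3];print("yaw",np.arctan2(-d[0],d[1]))
d=S[0]-S[2]+S[1]-S[3];print("yaw x",np.arctan2(d[1],d[0]))
y=.075;ey=np.array([-np.sin(y),np.cos(y),0]);ex=np.array([ey[1],-ey[0],0])
red=ray("top",236.36,204.73,.09);tip=f(252,95,.095);yc=ray("top",251.62,209.6,.095)
print("wheel->mark",(red-c)@ey,(red-c)@ex,"tip",(tip-c)@ey,(tip-c)@ex,"yel",(yc-c)@ey)
print("side proj of head top",proj("side",np.r_[c[:2],.112]))
for p in((453,262),(543,335),(510,200),(585,270)):print("tray",ray("top",*p,.205).round(3))
for P in((.42,-.22,.26),np.r_[c[:2]-.016*ey[:2],.2]):print("shift",toframe(P).round(0))
E
```

```text
[[ 0.5872 -0.0318  0.094 ]
 [ 0.5935 -0.108   0.094 ]
 [ 0.5117 -0.0382  0.094 ]
 [ 0.5177 -0.1134  0.094 ]]
head [ 0.5525 -0.0729  0.094 ]
yaw 0.08095936850717292
yaw x 0.0776083179533855
wheel->mark 0.10826381747484626 0.07555769332897476 tip 0.07738066909379347 0.07066266202284079 yel 0.07801742799334016
side proj of head top [346.24115027 253.78531261]
tray [ 0.496 -0.362  0.205]
tray [ 0.365 -0.516  0.205]
tray [ 0.605 -0.467  0.205]
tray [ 0.478 -0.595  0.205]
shift [-307.  -29. -189.]
shift [-480.   31. -260.]
```

```bash
python3 -m jog '[[-10,-3,-6,0,0,0],[-25,-3,-15,0,0,0],[-35,-3,-22,0,0,0],[-35,-3,-22,0,0,0],[-35,-3,-22,0,0,0],[-35,-3,-22,0,0,0],[-35,-3,-22,0,0,0],[-35,-3,-22,0,0,0],[-35,-3,-20,0,0,0],[-25,-2,-15,0,0,0]]' 1 20
python3 -m jog '[[-10,0,-4,0,0.08,0],[0,0,0,0,0.1,0],[0,0,0,0,0.1,0],[0,0,0,0,0.1,0],[0,0,0,0,0,0],[0,0,0,0,0,0]]'
python3 - <<'E'
from h import *
y=.078;ey=np.array([-np.sin(y),np.cos(y)]);c=np.array([.5525,-.0729])
s=r.state();print(s["ee_rot"],s["eef_pos"],s["joint_positions"]);print(toframe(np.r_[c-.012*ey,.16]))
E
```

```text
time: 1.1
eef_pos: [0.4194, -0.2188, 0.2607]
ee_rot: [-1.571, 0.0, -2.756]
contact_force: [0.4, -0.9, -0.8]
gripper_width: 0.0003
time: 1.7
eef_pos: [0.4261, -0.2136, 0.2603]
ee_rot: [-1.571, -0.0, -3.135]
contact_force: [0.2, 0.2, -0.3]
gripper_width: 0.0002
[-1.57084401e+00 -2.91833134e-06 -3.13464186e+00] [ 0.4260822  -0.21358901  0.2603321 ] [-5.41562469e-01  1.12070722e-01  1.67880692e+00  4.01372856e-05
  1.35074237e+00  1.02227430e+00]
[-128.2448071   100.33781812 -127.8324097 ]
```

```bash
python3 -m jog '[[-10,0,-10,0,-0.071,0],[-20,10,-20,0,0,0],[-25,10,-25,0,0,0],[-25,10,-25,0,0,0],[-20,15,-20,0,0,0],[-20,20,-20,0,0,0],[-8,20,-8,0,0,0],[0,15,0,0,0,0],[0,0,0,0,0,0],[0,0,0,0,0,0]]'
python3 - <<'E'
from h import *
y=.078;ey=np.array([-np.sin(y),np.cos(y)]);c=np.array([.5525,-.0729])
s=r.state();print(s["ee_rot"],s["eef_pos"],s["contact_force"]);print(toframe(np.r_[c-.012*ey,.116]))
a=r.capture("top")[180:300,200:350];b=r.capture("side")[190:350,280:430]
f=lambda i:cv2.resize(i,(400,400),interpolation=cv2.INTER_CUBIC)
cv2.imwrite("pics/a1.png",np.hstack([f(a),f(b)])[:,:,::-1])
E
```

```text
time: 2.7
eef_pos: [0.545, -0.0775, 0.1608]
ee_rot: [-1.571, 0.0, -3.066]
contact_force: [0.6, -0.1, 1.0]
gripper_width: 0.0001
[-1.57073902e+00  9.34384508e-05 -3.06550373e+00] [ 0.54496445 -0.07752876  0.1607984 ] [ 0.57150495 -0.06051285  1.0161018 ]
[-7.88434872 44.79959165  7.95486106]
```

View pics/a1.png

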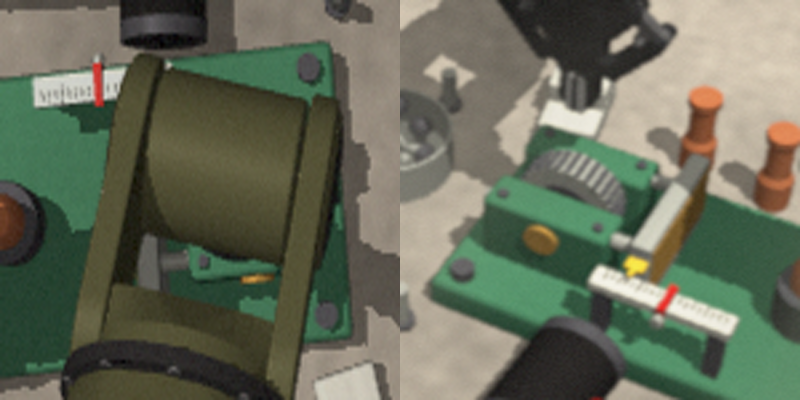

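The arm hides the press from above. The side camera sees the fingertips (575,95 in the pasted view) above the wheel, and the pointer and mark stay clear. Lowering gently.

```bash
python3 -m jog '[[-4,10,3,0,0,0],[-4,15,3,0,0,0],[0,12,0,0,0,0],[0,6,0,0,0,0],[0,0,0,0,0,0],[0,0,0,0,0,0]]'
for i in 1; do python3 -m jog '[[0,1,0,0,0,0],[0,1,0,0,0,0],[0,1,0,0,0,0],[0,0,0,0,0,0]]'; done
python3 -m jog '[[0,1,0,0,0,0],[0,0,0,0,0,0]]'
python3 -m jog '[[0,1,0,0,0,0],[0,0,0,0,0,0]]'
```

```text
time: 3.4
eef_pos: [0.5534, -0.0828, 0.1174]
ee_rot: [-1.571, -0.0, -3.067]
contact_force: [-0.4, -0.3, 1.1]
gripper_width: -0.0002
time: 3.8
eef_pos: [0.5533, -0.0828, 0.1143]
ee_rot: [-1.571, 0.0, -3.067]
contact_force: [-0.1, -0.3, -0.9]
gripper_width: -0.0001
time: 4.0
eef_pos: [0.5533, -0.0828, 0.1132]
ee_rot: [-1.571, -0.0, -3.067]
contact_force: [0.4, -0.5, 0.1]
gripper_width: -0.0001
time: 4.2
eef_pos: [0.5533, -0.0828, 0.1121]
ee_rot: [-1.571, -0.0, -3.067]
contact_force: [0.0, -0.5, 0.2]
gripper_width: 0.0002
```

```bash
for i in 1; do python3 -m jog '[[0,0.5,0,0,0,0],[0,0,0,0,0,0]]'; python3 -m jog '[[0,0.5,0,0,0,0],[0,0,0,0,0,0]]'; done
```

```text
time: 4.4
eef_pos: [0.5534, -0.0829, 0.1117]
ee_rot: [-1.571, -0.0, -3.067]
contact_force: [-0.4, -0.9, -0.7]
gripper_width: 0.0003
time: 4.6
eef_pos: [0.5533, -0.0828, 0.1112]
ee_rot: [-1.571, -0.0, -3.067]
contact_force: [0.9, -0.7, -0.6]
gripper_width: 0.0001
```

```bash
python3 -m jog '[[0,0.5,0,0,0,0],[0,0,0,0,0,0]]'; python3 -m jog '[[0,0.5,0,0,0,0],[0,0,0,0,0,0]]'|grep -E "pos|force"
```

```text
time: 4.8
eef_pos: [0.5534, -0.0829, 0.111]
ee_rot: [-1.571, 0.0, -3.067]
contact_force: [-1.3, 0.0, 1.8]
gripper_width: -0.0002
eef_pos: [0.5535, -0.083, 0.1108]
contact_force: [-2.0, -0.7, 6.9]
```

```bash
python3 -m jog '[[0,0,-2,0,0,0],[0,0,-3,0,0,0],[0,0,-3,0,0,0],[0,0,0,0,0,0]]'|grep -E "pos|force"; cat >>h.py <<'E'
def gap(name=None):
    im=r.capture("side"); y=.078; ey=np.array([-np.sin(y),np.cos(y),0])
    R=max(blobs(im,(0,150,90),(10,255,255),(340,280,420,340)),key=lambda b:b[1][4]); Y=max(blobs(im,(33,140,110),(50,255,255),(340,270,420,340)),key=lambda b:b[1][4])
    a,b=ray("side",*R[0],.09),ray("side",*Y[0],.095)
    if name: cv2.imwrite(name,im[:,:,::-1])
    s=r.state()
    print("red px",R[0].round(1),R[1][4],"yel",Y[0].round(1),Y[1][4],"gap mm",((a-b)@ey*1000).round(2),"t",s["time"])
E
python3 -c "from h import *;gap()"
```

```text
eef_pos: [0.553, -0.0751, 0.1117]
contact_force: [-6.8, -0.7, 15.3]
red px [379.8 309. ] 29 yel [368.6 296.3] 49 gap mm 29.06 t 5.45
```

```bash
python3 -m jog '[[0,-0.9,0,0,0,0],[0,0,-4,0,0,0],[0,0.4,-4,0,0,0]]'|grep -E "pos|force";python3 -m jog '[[0,0.6,-4,0,0,0],[0,1.0,-4,0,0,0]]'|grep -E "pos|force"; python3 -m jog '[[0,1.4,-4,0,0,0],[0,0,0,0,0,0]]'|grep -E "pos|force"
python3 -c "from h import *;gap()"
```

```text
eef_pos: [0.5524, -0.067, 0.1114]
contact_force: [-1.9, -1.0, 6.7]
eef_pos: [0.5517, -0.0588, 0.1094]
contact_force: [0.2, -1.8, 2.4]
eef_pos: [0.5513, -0.0543, 0.1075]
contact_force: [1.2, 2.2, 1.1]
red px [379.8 309.1] 30 yel [370.9 297.3] 50 gap mm 24.29 t 6.2
```

```bash
python3 -m jog '[[0,-10,0,0,0,0],[0,0,15,0,0,0],[0,0,15,0,0,0],[0,0,5,0,0,0],[0,5,0,0,0,0],[0,3,0,0,0,0],[0,0,0,0,0,0]]'|grep -E "pos|force";python3 -m jog '[[0,0,-4.8,0,0,0],[0,-1.0,-4,0,0,0]]'|grep -E "pos|force";python3 -m jog '[[0,-0.6,-4,0,0,0],[0,-0.2,-4,0,0,0]]'|grep -E "pos|force"; python3 -m jog '[[0,0.2,-4,0,0,0],[0,0.6,-4,0,0,0]]'|grep -E "pos|force"; python3 -m jog '[[0,1.0,-4,0,0,0],[0,1.3,-4,0,0,0],[0,0,0,0,0,0]]'|grep -E "pos|force"
python3 -c "from h import *;gap()"
```

```text
eef_pos: [0.5539, -0.09, 0.1097]
contact_force: [0.2, -0.8, 2.2]
eef_pos: [0.5533, -0.0809, 0.1112]
contact_force: [-1.9, -3.8, 5.6]
eef_pos: [0.5527, -0.0726, 0.1119]
contact_force: [-0.9, -1.1, 4.4]
eef_pos: [0.5521, -0.0644, 0.111]
contact_force: [-0.9, -0.8, 3.7]
eef_pos: [0.5514, -0.0562, 0.1083]
contact_force: [0.6, 3.6, 3.9]
red px [379.9 308.8] 32 yel [374.5 298.5] 48 gap mm 17.0 t 7.85
```

```bash
python3 -m jog '[[0,-10,0,0,0,0],[0,0,15,0,0,0],[0,0,15,0,0,0],[0,0,2.8,0,0,0],[0,5,0,0,0,0],[0,3.7,0,0,0,0],[0,0,0,0,0,0]]'|grep -E "pos|force";python3 -m jog '[[0,0,-4.8,0,0,0],[0,-1.0,-4,0,0,0]]'|grep -E "pos|force";python3 -m jog '[[0,-0.6,-4,0,0,0],[0,-0.2,-4,0,0,0]]'|grep -E "pos|force"; python3 -m jog '[[0,0.2,-4,0,0,0],[0,0.6,-4,0,0,0]]'|grep -E "pos|force"; python3 -m jog '[[0,1.0,-4,0,0,0],[0,1.3,-4,0,0,0],[0,0,0,0,0,0]]'|grep -E "pos|force"
python3 -c "from h import *;gap('pics/s3.png')"
```

```text
eef_pos: [0.5537, -0.0897, 0.1092]
contact_force: [-0.6, 0.6, -0.3]
eef_pos: [0.5533, -0.0809, 0.1113]
contact_force: [-0.9, -2.5, 2.5]
eef_pos: [0.5528, -0.0726, 0.112]
contact_force: [-0.0, -2.1, 4.1]
eef_pos: [0.5521, -0.0646, 0.111]
contact_force: [-0.5, -0.8, 4.5]
eef_pos: [0.5515, -0.0563, 0.1084]
contact_force: [-0.2, 1.6, 2.4]
red px [380.1 308.7] 31 yel [378.3 300. ] 49 gap mm 9.79 t 9.5
```

```bash
python3 -m jog '[[0,-10,0,0,0,0],[0,0,15,0,0,0],[0,0,15,0,0,0],[0,0,2.8,0,0,0],[0,5,0,0,0,0],[0,3.7,0,0,0,0],[0,0,0,0,0,0]]'|grep -E "pos|force";python3 -m jog '[[0,0,-4.8,0,0,0],[0,-1.0,-4,0,0,0]]'|grep -E "pos|force";python3 -m jog '[[0,-0.6,-4,0,0,0],[0,-0.2,-4,0,0,0]]'|grep -E "pos|force"; python3 -m jog '[[0,0.2,-4,0,0,0],[0,0.6,-4,0,0,0]]'|grep -E "pos|force"; python3 -m jog '[[0,0.2,-1,0,0,0],[0,0,0,0,0,0]]'|grep -E "pos|force"
python3 -c "from h import *;gap('pics/s4.png')"
python3 -m jog '[[0,-10,0,0,0,0],[0,-30,0,0,0,0],[10,-20,20,0,0,0],[30,-5,30,0,0,0],[35,0,35,0,0,0],[35,0,35,0,0,0],[35,0,35,0,0,0],[35,0,35,0,0,0],[10,0,10,0,0,0],[0,0,0,0,0,0]]'
python3 - <<'E'
from h import *
gap()
t=r.capture("top");cv2.imwrite("pics/t4.png",t[:,:,::-1]);s=r.capture("side")
f=lambda i:cv2.resize(i,(400,400),interpolation=cv2.INTER_CUBIC)
cv2.imwrite("pics/z4.png",np.hstack([f(t[190:240,215:265]),f(s[275:325,350:400])])[:,:,::-1])
y=.078; ey=np.array([-np.sin(y),np.cos(y),0])
for nm,lo,hi,z in(("red",(0,150,90),(10,255,255),.09),("yel",(33,140,110),(50,255,255),.095)):
  for c,st,p in blobs(t,lo,hi,(205,190,270,230)): P=ray("top",*c,z);print(nm,c.round(2),st[4],P.round(4),(P@ey*1000).round(2))
E
```

```text
eef_pos: [0.5537, -0.0897, 0.1092]
contact_force: [-0.6, 0.4, -0.4]
eef_pos: [0.5533, -0.0809, 0.1113]
contact_force: [-0.6, -3.3, 3.4]
eef_pos: [0.5527, -0.0726, 0.1119]
contact_force: [-1.2, -1.2, 4.4]
eef_pos: [0.5522, -0.0646, 0.1111]
contact_force: [-1.5, -1.0, 5.6]
eef_pos: [0.552, -0.0634, 0.1107]
contact_force: [-1.3, 1.9, 5.0]
red px [379.6 309.6] 27 yel [380.9 301.1] 46 gap mm 4.5 t 11.05
time: 12.05
eef_pos: [0.3763, -0.2789, 0.176]
ee_rot: [-1.571, 0.0, -3.07]
contact_force: [0.4, 0.6, 0.2]
gripper_width: -0.0004
red px [379.7 309.6] 26 yel [380.9 301. ] 46 gap mm 4.7 t 12.1
red [236.09 202.45] 22 [0.6244 0.0413 0.09  ] -7.51
yel [238.23 211.23] 31 [0.6061 0.0364 0.095 ] -10.97
```

View pics/z4.png

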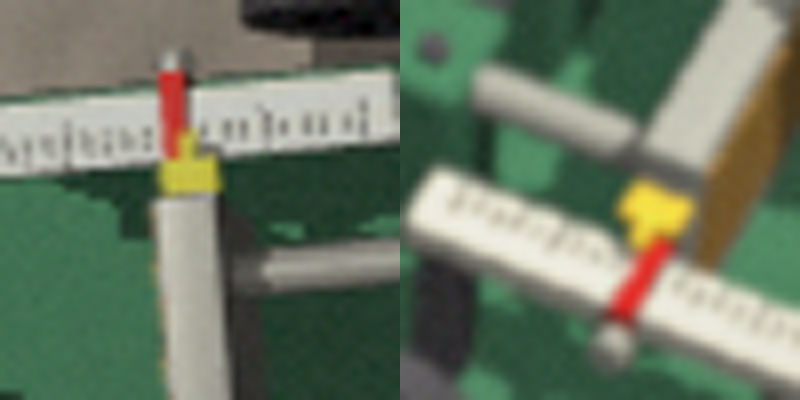

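Crop: in the top view the narrow pointer tip is at (190,140) and the red mark's axis is at about x 175. In the side view the tip is still just short of the mark. Gap is about 4 mm; refining it with sub-pixel profiles.

```bash
cat > g.py <<'E'
from h import *
def soft(n,im,box):
    x0,y0,x1,y1=box; c=im[y0:y1,x0:x1].astype(float); R,G,B=c[...,0],c[...,1],c[...,2]
    return np.clip(R-np.maximum(G,B)*1.0-25,0,None)*(R>1.8*G), np.clip(np.minimum(R,G)-B-30,0,None)*(G>.6*R)
def cols(w,x0,y0,ax):  # weighted centre per row
    out=[]
    for i in range(w.shape[0]):
        if w[i].sum()>60: out.append((round((w[i]*(np.arange(w.shape[1])+x0)).sum()/w[i].sum(),2),i+y0,int(w[i].sum())))
    return out
y=.078; ey=np.array([-np.sin(y),np.cos(y),0]);ex=np.array([ey[1],-ey[0],0])
def rep(n,im,box):
    wr,wy=soft(n,im,box)
    for nm,w,z in(("red",wr,.09),("yel",wy,.095)):
        for u,v,s in cols(w,box[0],box[1],0):
            P=ray(n,u,v,z); print(n,nm,v,u,s,"x %.1f y %.2f"%(P@ex*1000,P@ey*1000))
E
python3 - <<'E'
from g import *
for f in("top0","t4"):
    print(f); rep("top",cv2.imread(f"pics/{f}.png")[:,:,::-1],(226,192,262,218))
E
```

```text
top0
top red 199 235.95 307 x 632.7 y -7.82
top red 200 235.99 310 x 630.6 y -7.73
top red 201 235.96 301 x 628.6 y -7.50
top red 202 236.02 274 x 626.6 y -7.44
top red 203 236.05 278 x 624.6 y -7.33
top red 204 236.07 278 x 622.6 y -7.20
top red 205 236.49 204 x 620.5 y -7.86
top red 206 236.48 207 x 618.5 y -7.67
top red 207 236.48 203 x 616.5 y -7.50
top red 208 236.48 206 x 614.5 y -7.32
top red 209 236.49 203 x 612.5 y -7.17
top red 210 236.88 272 x 610.4 y -7.78
top red 211 236.89 243 x 608.4 y -7.62
top yel 205 251.23 126 x 617.0 y -37.89
top yel 206 251.42 146 x 614.9 y -38.09
top yel 207 251.44 153 x 612.9 y -37.96
top yel 208 252.09 293 x 610.8 y -39.07
top yel 209 251.51 581 x 608.9 y -37.74
top yel 210 251.65 584 x 606.9 y -37.85
top yel 211 251.63 583 x 604.9 y -37.63
top yel 212 251.67 475 x 602.9 y -37.54
t4
top red 199 235.94 321 x 632.7 y -7.80
top red 200 236.0 337 x 630.6 y -7.75
top red 201 235.95 320 x 628.6 y -7.48
top red 202 236.04 295 x 626.6 y -7.48
top red 203 236.04 291 x 624.6 y -7.31
top red 204 236.06 293 x 622.6 y -7.18
top red 205 236.46 211 x 620.5 y -7.80
top red 206 236.39 171 x 618.5 y -7.49
top red 207 236.0 95 x 616.6 y -6.54
top red 208 236.0 93 x 614.6 y -6.37
top red 209 236.0 78 x 612.6 y -6.19
top yel 206 238.43 67 x 617.4 y -12.28
top yel 207 237.86 156 x 615.5 y -10.97
top yel 208 237.89 163 x 613.5 y -10.86
top yel 209 238.52 226 x 611.4 y -11.94
top yel 210 238.19 581 x 609.5 y -11.11
top yel 211 238.09 615 x 607.5 y -10.74
top yel 212 238.21 628 x 605.5 y -10.80
top yel 213 238.35 566 x 603.5 y -10.91
```

```bash
python3 - <<'E'
from g import *
c=np.array([.5525,-.0729,0])
print(toframe(c-.009*ey+[0,0,.176]),r.state()["eef_pos"])
E
```

```text
[-189.45455311   -0.19701201 -181.4804789 ] [ 0.37795875 -0.27711152  0.17575129]
```

```bash
python3 -m jog '[[-14,0,-12,0,0,0],[-30,0,-29,0,0,0],[-35,0,-34,0,0,0],[-35,0,-34,0,0,0],[-35,0,-34,0,0,0],[-30,0,-29,0,0,0],[-10,10,-9,0,0,0],[0,20,0,0,0,0],[0,20,0,0,0,0],[0,10,0,0,0,0]]' >/dev/null; python3 -m jog '[[0,2,0,0,0,0],[0,0,0,0,0,0]]'
python3 -c "
from g import *
print(toframe(np.array([.5525,-.0729,.1118])-.009*ey));gap()"
```

```text
time: 13.4
eef_pos: [0.5525, -0.0831, 0.1139]
ee_rot: [-1.571, 0.0, -3.067]
contact_force: [-0.1, -0.5, -0.4]
gripper_width: 0.0007
[-0.79255844  2.08159904 -1.14642224]
red px [379.6 309.6] 27 yel [381.  301.1] 47 gap mm 4.32 t 13.45
```

```bash
python3 -m jog '[[0,1.9,0,0,0,0],[0,1.0,0,0,0,0],[0,0,-4,0,0,0],[0,-0.4,-4,0,0,0]]'|grep -E "pos|force"; python3 -m jog '[[0,0,-4,0,0,0],[0,0.4,-4,0,0,0],[0,0,0,0,0,0]]'|grep -E "pos|force"
python3 - <<'E'
from g import *
gap('pics/s5.png')
for f in("side0","s4","s5"):
    print(f);im=cv2.imread(f"pics/{f}.png")[:,:,::-1]
    wr,wy=soft("side",im,(355,280,405,325)); Y,X=np.mgrid[280:325,355:405]
    for w,z in((wr,.09),(wy,.095)):
        P=ray("side",(w*X).sum()/w.sum(),(w*Y).sum()/w.sum(),z);print(int(w.sum()),"x %.1f y %.2f"%(P@ex*1000,P@ey*1000))
E
```

```text
eef_pos: [0.5521, -0.0755, 0.112]
contact_force: [-0.6, -1.6, 2.1]
eef_pos: [0.5516, -0.0668, 0.1117]
contact_force: [-2.9, 1.3, 10.7]
red px [378.6 311. ] 21 yel [382.8 301.9] 47 gap mm 0.34 t 14.2
side0
4089 x 624.0 y -9.29
6585 x 603.7 y -36.85
s4
4033 x 625.0 y -9.28
7161 x 603.4 y -10.13
s5
2941 x 628.4 y -9.28
7165 x 604.0 y -6.42
```

```bash
python3 -m jog '[[0,-10,0,0,0,0],[0,-30,0,0,0,0],[10,-20,20,0,0,0],[30,-5,30,0,0,0],[35,0,35,0,0,0],[35,0,35,0,0,0],[35,0,35,0,0,0],[35,0,35,0,0,0],[10,0,10,0,0,0],[0,0,0,0,0,0]]'|tail -2
python3 - <<'E'
from g import *
t=r.capture("top");cv2.imwrite("pics/t6.png",t[:,:,::-1]);s=r.capture("side");cv2.imwrite("pics/s6.png",s[:,:,::-1])
f=lambda i:cv2.resize(i,(400,400),interpolation=cv2.INTER_CUBIC)
cv2.imwrite("pics/z6.png",np.hstack([f(t[190:240,215:265]),f(s[275:325,350:400])])[:,:,::-1])
rep("top",t,(226,192,262,218)); print(r.state()["time"])
E
```

```text
contact_force: [1.4, 0.7, 0.3]
gripper_width: -0.0003
top red 199 235.96 326 x 632.7 y -7.84
top red 200 236.0 335 x 630.6 y -7.75
top red 201 235.95 321 x 628.6 y -7.48
top red 202 236.04 296 x 626.6 y -7.48
top red 203 236.04 295 x 624.6 y -7.31
top red 204 236.07 294 x 622.6 y -7.20
top red 205 236.5 206 x 620.5 y -7.88
top red 206 237.0 71 x 618.4 y -8.71
top yel 207 235.93 161 x 615.9 y -7.14
top yel 208 236.22 171 x 613.9 y -7.54
top yel 209 236.51 200 x 611.8 y -7.94
top yel 210 236.53 548 x 609.8 y -7.81
top yel 211 236.3 600 x 607.9 y -7.18
top yel 212 236.39 624 x 605.9 y -7.19
top yel 213 236.37 589 x 603.9 y -6.98
top yel 214 235.83 109 x 602.0 y -5.73
15.3
```

View pics/z6.png

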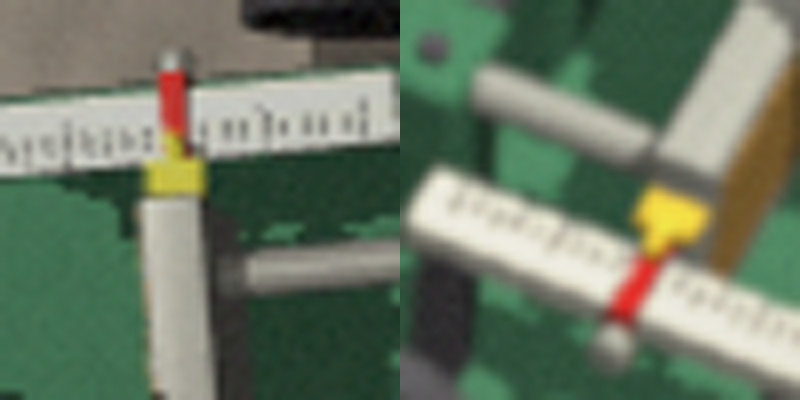

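Top view: the tip (174,145) lies on the red mark's axis, and in the side view the tip (655,245) runs straight into the mark. The residual is about 0.2 mm, so I'm handing in.

```bash
python3 -c "
from station import r
s=r.state();print(s['time'],s['eef_pos'],s['contact_force'],abs(s['joint_velocities']).max());r.sign_off()"
```

```text
15.3 [ 0.37689417 -0.28059873  0.17594981] [0.39894931 0.47858903 0.19976007] 0.02641589094373466
the job is handed in; nothing more can be done
```

The stop is set: its yellow pointer stands at the red mark, and I handed the job in at 15.3 s with the hand clear and touching nothing. I rolled the wheel with the shut fingertips in five strokes towards the copper snap, lifting off and returning above the wheel each time.

- **Pointer position:** The last top view puts the pointer tip within about 0.2–0.3 mm of the red mark along the rail, which is about the limit of the measurement. The side view shows the tip in line with the mark. Just before, the rougher side-camera reading gave 0.3 mm.
- **Disagreement between cameras:** Before the last stroke the two cameras disagreed on the remaining gap, 3.5 mm from the top and 4.6 mm from the side. I went by the top view, refined to 3.6 mm.
- **Force on the wheel:** It was mostly 2–7 N. It reached about 15 N once in the first stroke, before I made the finger follow the rim, and about 11 N at the end of the last stroke.
- **Red mark:** It measured in the same place before and after.
- **Loose items:** I never moved the hand near the mallet, loose snaps, dolly, rivets, tin or tray, but I did not measure them again at the end.

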